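# Clamp up a two-stage suction strainer

### The arm

A 7-joint arm with a two-finger parallel gripper is mounted at the origin on a cart in front of the work surface, level with it; the furniture and walls round the work are solid. World frame = base frame: x ahead of the robot, y to its left, z up, the work surface at z = 0. Lengths are in m, angles in rad, forces in N, time in s.
With the tool pointing down it reaches from about 0.35 to 0.9 m from the base axis. Payload 19.9 kg.
Tool frame: the origin (TCP) lies between the finger pads; the fingertips stand 19 mm ahead of it and the grasp point (between the pads) is the TCP; z points along the fingers, y is the line along which they close (so a half turn about z gives the same grasp; the last joint's range is limited). The gripper opens to 94 mm and grips with 3 to 60 N. Pads are 16 mm wide; open, the fingers measure 119 mm over their backs; the gripper's body (75 mm by 177 mm) begins 78 mm behind the grasp point.
Start: joints at [-1.377, 0.417, -0.01, 1.614, 0.005, 1.111, -0.053], TCP at [0.145, 0.608, 0.224] pointing down, gripper open.
Joint ranges: [-2.81, 2.81], [-0.39, 2.02], [-1.27, 1.25], [0.06, 2.57], [-1.19, 4.33], [0.19, 2], [-2.82, 2.82]. Speed limits (rad/s): [1.89, 1.89, 2.39, 2.39, 3.01, 3.01, 3.01].

### API

Orientations are given as a 3x3 rotation matrix whose columns are the frame's x, y, z axes.
In Python, from rig import robot gives the robot as it stands. Calls block until the motion is done:
- robot.move_ptp(position, orientation): joint-space move of the TCP to a pose.
- robot.move_linear(position, velocity=0.15, frame=None, threshold=None): straight line of the TCP; frame=None keeps the orientation; velocity is the mean speed in m/s. With threshold (N) it stops when the force on the tool has changed by that much, and returns True; else False.
- robot.goto_joints(angles): joint-space move.
- robot.gripper_to(opening): finger opening in m; the grip force is fixed at half the most; returns when the fingers have stopped.
- robot.pause(seconds).
- robot.ik(position, orientation): joint angles nearest the present ones, or None.
- robot.get_state(): the state.
- robot.grab_frame(name): name is "scene" or "side" or "wrist"; returns the picture (480x640x3 uint8, red, green, blue); there is no depth.
- robot.camera_info(name): a dict with "fx", "fy", "cx", "cy" (pixels), "rvec" (rotation vector, rad) and "tvec" (3), from world to camera coordinates, as OpenCV has them. Camera axes: x right, y down, z forward; pixel columns grow to the right and rows downward; lengths in m; the calibration is good to about 2 mm. A picture is of the moment at which its call begins: read the wrist's pose just before it. camera_info takes no time and is no camera call; for the wrist camera it gives the pose at the moment of the call.
A pose or a line that the arm cannot do raises robot.PlanningError and nothing moves.
- robot.sign_off(): hands the job in; it is judged then, once.
The state is a dict: "time": time; "qpos": joint angles; "joint_vel": joint speeds; "effort": joint torques, N m; "ee_pos": TCP position; "tool_rot": TCP orientation; "force": force on the tool from outside, world axes, zero at the start; "moment": the same for the moment, N m; "opening": finger opening in m; "grasp_force": force on a finger pad.
Only numpy, scipy, OpenCV 4.12 (cv2) and the standard library are available. Lean on these libraries where they do the work, as an engineer would, in place of code of your own. Each camera call takes 0.05 s, during which the arm holds its last target. There are 200 camera calls.

### The job

Build up the two-stage suction strainer in the clamping stand: seat the large basket in the bowl and then the small basket inside the large one, letting go of each with its flange flat on the rim below. Then swing the clamp arm round over the bowl as far as its stop and press the plunger knob down 20 mm, so that the groove on its stem is level with the top of the bush and the spring foot bears on the small basket, and finish while still holding the knob at that mark so the jointing compound can grip. Leave the other goods on the counter where they are.

Things in the scene. Friction and masses are not known exactly. Their poses are not given: they have to be found in the camera images.
- clamp_stand: fixed bench stand: grey base plate 240 x 120 mm (top 13 mm up) with an open aluminium strainer bowl near the robot and a steel column 105 mm behind it. Origin on the counter under the bowl's axis; x points from bowl to column, z up. Bowl 87 mm outside (92 mm over the bead), 75 mm inside, rim 62 mm above the counter, inner floor 45 mm below the rim
- bowl_rim (a point): centre of the bowl's mouth, level with its rim; 62 mm above the counter
- column_axis (a point): the vertical axis that the clamp arm swings about, at the arm's mid-height (183 mm above the counter); 105 mm from the bowl's axis. Column cap reaches 202 mm
- swing_arm (a joint): angle of the grey clamp arm about the column, rad: 0 = at its stop, plunger exactly over the bowl; grows as the arm swings away clockwise seen from above (to the stand's +y side, at most 1.9); starts at 1.2 to 1.6. It stays where it is left; 1 to 2 N at the knob moves it. Arm 24 mm wide, top 191 mm above the counter
- plunger (a joint): downward travel of the plunger in the arm's end, m: 0 = up, 0.030 = bottomed; wanted 0.020. Its spring lifts it when let go. At 0.012 the foot meets the seated small basket; at 0.020 the whole push on the knob is about 12 N, rising by about 0.75 N per mm
- knob_top (a point): top centre of the black plunger knob: round, 36 mm across, 24 mm high, rounded edges, upright axis 105 mm from the column axis; top 261 mm above the counter when up. Under it the 14 mm stem with a dark groove 20 mm above the top of the 26 mm steel bush (bush top 205 mm above the counter)
- foot: spring foot on the plunger's lower end: rubber-faced disc 58 mm across; origin at the centre of its underside, 132 mm above the counter when up (12 mm above the rim of the seated small basket). It moves with the arm and the plunger and yields upward on a spring
- large_basket: loose open steel strainer basket with the larger holes, 73 mm high, 66 mm outside and 60 mm inside, foot tapered to 58 mm; a 3 mm thick flange 87 mm across has its underside 42 mm above the foot; above it a plain neck 66 mm across and 28 mm high to grip from above. 0.2 kg. Origin at the centre of its underside, z up; starts upright on the right-hand counter, whose top is 5 mm higher
- large_basket_flange (a point): centre of the large basket's flange underside, which rests on the bowl rim when seated
- large_basket_rim (a point): centre of the large basket's mouth, 73 mm above its foot
- small_basket: loose open steel strainer basket with fine holes, 65 mm high, 53 mm outside, foot tapered to 44 mm; a 3 mm thick flange 70 mm across has its underside 38 mm above the foot; above it a plain neck 53 mm across and 24 mm high to grip from above. 0.13 kg. Origin at the centre of its underside, z up; starts upright on the right-hand counter, whose top is 5 mm higher
- small_basket_flange (a point): centre of the small basket's flange underside, which rests on the large basket's rim when seated
- spin_filter: bystander: spin-on oil filter, 68 mm across, 88 mm high, standing; origin at its underside
- coupler: bystander: brass quick coupler, 34 mm across, 52 mm high, standing; origin at its underside
- thread_tape: bystander: white roll of thread tape, 54 mm across, 13 mm high, lying flat; origin at its underside
- carton_a: bystander: small upright filter carton, 50 x 60 x 90 mm, behind the stand; origin at its underside

How it is judged:
By the outcome, as a careful person would: the job done as asked, in the order asked, and still so for the second after the job is handed in, while the arm keeps its last pose, push and grip.
It also fails if it takes over 72 s, if anything falls off the work surface, if the arm or the gripper's body presses on something with over 40 N, if the wrist force passes 120 N, or if a joint passes its speed limit or range.

## Working session

There is one attempt and no reset: what is moved stays moved. The work goes in short steps, each a Python script; the robot and the scene stay as the last script left them, time stands still between calls to the robot, and variables do not carry over. Pictures are saved under pics/ and viewed, at most 10 in all, crops included, and the job is handed in when it is done.

```bash
mkdir -p pics; ls
python3 - <<'E'
from rig import robot
import cv2,numpy as np
s=robot.get_state();print(s['time'],s['ee_pos'],s['tool_rot'],s['opening'])
for n in("scene","side","wrist"):
    i=robot.camera_info(n);R=cv2.Rodrigues(np.array(i['rvec']))[0];print(n,i['fx'],i['cx'],i['cy'],(-R.T@np.array(i['tvec'])).round(3),R[2].round(3))
    cv2.imwrite(f"pics/{n}0.png",robot.grab_frame(n)[:,:,::-1])
E
```

```text
pics
0.0 [0.14532503 0.60750561 0.22381758] [[-9.72564327e-01  2.32634006e-01 -2.23783838e-04]
 [ 2.32634105e-01  9.72563582e-01 -1.20463799e-03]
 [-6.25957506e-05 -1.22364769e-03 -9.99999249e-01]] 0.09419071883154347
scene 504.7720650009218 314.95013020562783 244.78748825532722 [0.003 1.089 1.088] [ 0.37  -0.704 -0.607]
side 606.9366677613513 323.78505603530624 241.72853148875325 [ 0.384 -1.434  1.199] [ 0.11   0.812 -0.573]
wrist 403.42166683174554 318.6842944691138 239.32491229723402 [0.073 0.624 0.385] [ 0.246 -0.061 -0.967]
```

View images.

View pics/scene0.png

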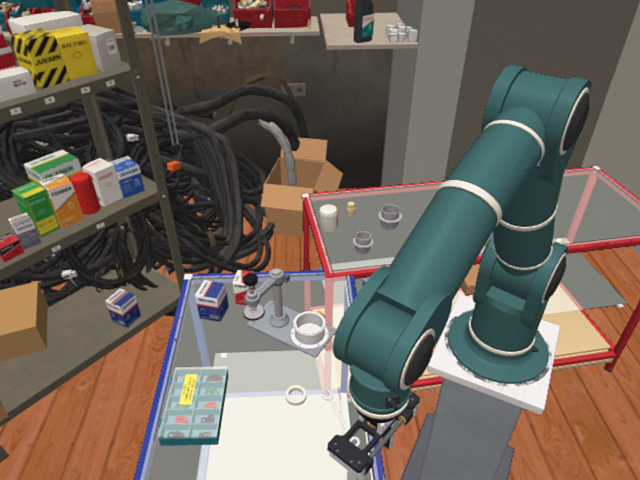

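View pics/side0.png

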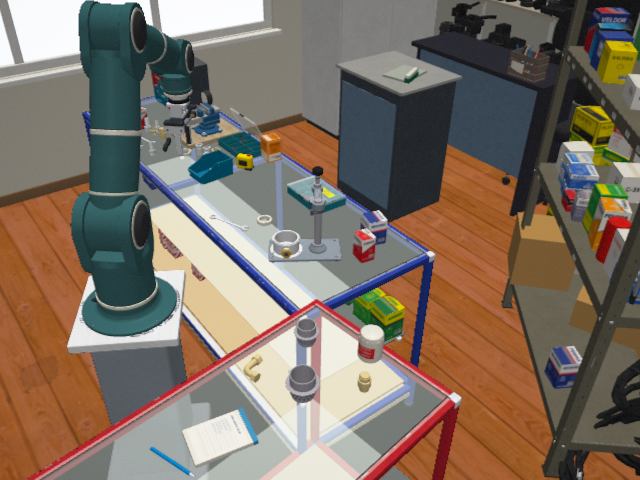

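```bash
cat > h.py <<'E'
from rig import robot
import cv2,numpy as np
def cam(n):
    i=robot.camera_info(n);R=cv2.Rodrigues(np.array(i['rvec'],float))[0];t=np.array(i['tvec'],float)
    K=np.array([[i['fx'],0,i['cx']],[0,i['fy'],i['cy']],[0,0,1]]);return K,R,t
def ray(c,uv):
    K,R,t=c;d=R.T@np.linalg.solve(K,[uv[0],uv[1],1.]);return -R.T@t,d/np.linalg.norm(d)
def plane(c,uv,z):
    o,d=ray(c,uv);return o+d*(z-o[2])/d[2]
def tri(obs):
    A=np.zeros((3,3));b=np.zeros(3);L=[]
    for c,uv in obs:
        o,d=ray(c,uv);P=np.eye(3)-np.outer(d,d);A+=P;b+=P@o;L.append((o,P))
    x=np.linalg.solve(A,b);return x,max(np.linalg.norm(P@(x-o)) for o,P in L)
def down(yaw): # tool y (closing line) at angle yaw+90deg, z down
    c,s=np.cos(yaw),np.sin(yaw);return np.array([[c,s,0],[s,-c,0],[0,0,-1.]])
E
python3 - <<'E'
from h import *
S,D=cam("scene"),cam("side")
for n,a,b in[("large",(390,209),(302,371)),("small",(362,235),(306,323)),("bowl",(310,322),(286,237)),("knob",(250,277),(318,169)),("colcap",(277,272),(316,198)),
 ("filter",(328,208),(372,330)),("coupler",(351,204),(365,375)),("colbase",(277,322),(317,247)),("tape",(296,391),(264,219))]:
    print(n,*[v.round(3) if n else 0 for v in tri([(S,a),(D,b)])])
s=robot.get_state();print(s['qpos'])
W=cam("wrist");print((s['tool_rot'].T if hasattr(s['tool_rot'],'T') else 0)@W[1].T, np.array(s['tool_rot']).T@(-W[1].T@W[2]-s['ee_pos']))
for p in[(0.5,-0.35),(0.55,0.1),(.4,-.4)]:
  for y in np.arange(-3,3.1,1): 
    q=robot.ik([*p,.3],down(y)); print(p,y,None if q is None else np.round(q,2))
E
```

```text
large [ 0.476 -0.395  0.079] 0.001
small [ 0.506 -0.213  0.07 ] 0.001
bowl [0.48  0.218 0.059] 0.002
knob [0.596 0.316 0.255] 0.001
colcap [0.578 0.218 0.204] 0.001
filter [ 0.672 -0.282  0.091] 0.002
coupler [ 0.633 -0.4    0.052] 0.002
colbase [0.586 0.221 0.01 ] 0.0
tape [0.416 0.408 0.013] 0.001
[-1.37745942  0.41782864 -0.01033662  1.61399239  0.00466517  1.1106968
 -0.05297934]
[[-1.29019363e-03 -9.67339272e-01 -2.53481888e-01]
 [ 9.99999014e-01 -1.10745698e-03 -8.63595157e-04]
 [ 5.54669225e-04 -2.53482752e-01  9.67339747e-01]] [ 0.07435022 -0.00078355 -0.160995  ]
(0.5, -0.35) -3.0 [-0.15  0.49  1.    1.58 -0.42  1.3   2.63]
(0.5, -0.35) -2.0 [-0.19  0.52  1.08  1.58 -0.47  1.32 -2.61]
(0.5, -0.35) -1.0 [-0.19  0.52  1.08  1.58 -0.47  1.32 -1.61]
(0.5, -0.35) 0.0 [-0.11  0.46  0.93  1.58 -0.38  1.29 -0.69]
(0.5, -0.35) 1.0 [-0.16  0.5   1.04  1.58 -0.44  1.31  0.36]
(0.5, -0.35) 2.0 [-0.14  0.48  0.99  1.58 -0.42  1.3   1.34]
(0.5, -0.35) 3.0 [ 0.57  0.33 -0.01  1.56  0.    1.25  1.99]
(0.55, 0.1) -3.0 [-0.61  0.25  0.46  1.7  -0.12  1.22  1.58]
(0.55, 0.1) -2.0 [-0.5   0.24  0.32  1.7  -0.08  1.22  2.55]
(0.55, 0.1) -1.0 [-1.07  0.39  1.09  1.71 -0.36  1.26 -2.47]
(0.55, 0.1) 0.0 [-0.9   0.31  0.82  1.71 -0.24  1.23 -1.59]
(0.55, 0.1) 1.0 [-0.8   0.28  0.7   1.71 -0.19  1.22 -0.63]
(0.55, 0.1) 2.0 [-0.73  0.27  0.61  1.7  -0.16  1.22  0.34]
(0.55, 0.1) 3.0 [-0.66  0.26  0.51  1.7  -0.13  1.22  1.32]
(0.4, -0.4) -3.0 [ 1.04  0.27 -0.37  1.66  0.1   1.23  2.35]
(0.4, -0.4) -2.0 [-0.09  0.41  1.09  1.7  -0.38  1.27 -2.49]
(0.4, -0.4) -1.0 [-0.09  0.41  1.09  1.7  -0.38  1.27 -1.49]
(0.4, -0.4) 0.0 [-0.09  0.41  1.09  1.7  -0.38  1.27 -0.49]
(0.4, -0.4) 1.0 [-0.09  0.41  1.09  1.7  -0.38  1.27  0.51]
(0.4, -0.4) 2.0 [ 0.03  0.34  0.9   1.69 -0.28  1.24  1.42]
(0.4, -0.4) 3.0 [ 0.74  0.25 -0.01  1.67  0.    1.22  2.16]
```

View pics/wrist0.png

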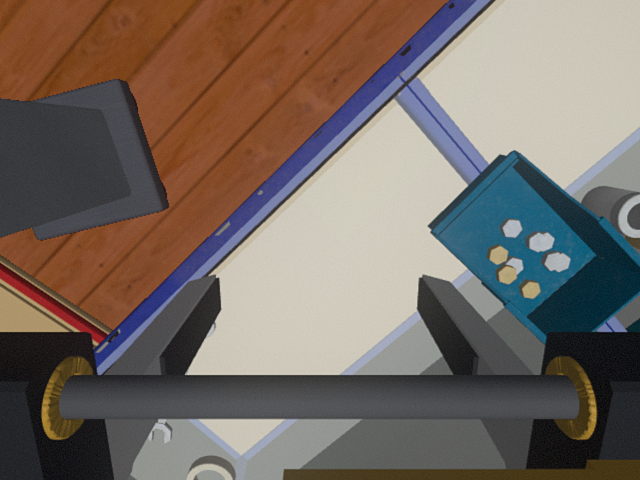

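```bash
cat > tour.py <<'E'
from h import *
import pickle
R=down(np.pi);out={}
def shot(n,p):
    robot.move_ptp(p,R) if n.endswith('A') else robot.move_linear(p,velocity=.2)
    robot.pause(.15)
    c=cam("wrist");im=robot.grab_frame("wrist");out[n]=(c,im);cv2.imwrite(f"pics/{n}.png",im[:,:,::-1])
    s=robot.get_state();print(n,s['time'],s['ee_pos'].round(4),np.round(s['qpos'],2))
shot('bowlA',[.44,.22,.33]);shot('bowlB',[.37,.20,.33])
shot('baskA',[.40,-.31,.30]);shot('baskB',[.48,-.31,.30])
pickle.dump(out,open('tour.pkl','wb'))
m=np.vstack([np.hstack([out['bowlA'][1],out['bowlB'][1]]),np.hstack([out['baskA'][1],out['baskB'][1]])])
cv2.imwrite('pics/tour.png',cv2.resize(m,(800,600),interpolation=cv2.INTER_AREA)[:,:,::-1])
E
python3 tour.py
```

```text
bowlA 2.1583 [0.4398 0.2205 0.3298] [-0.78  0.08  0.27  1.8  -0.02  1.26  1.07]
bowlB 2.875 [0.3705 0.2001 0.3298] [-0.81 -0.06  0.23  1.95  0.02  1.26  0.99]
baskA 4.9333 [ 0.4003 -0.3095  0.3   ] [-0.42  0.28  1.21  1.84 -0.28  1.22  2.45]
baskB 5.6833 [ 0.4795 -0.3101  0.3002] [-0.31  0.43  1.11  1.68 -0.41  1.28  2.46]
```

View pics/tour.png

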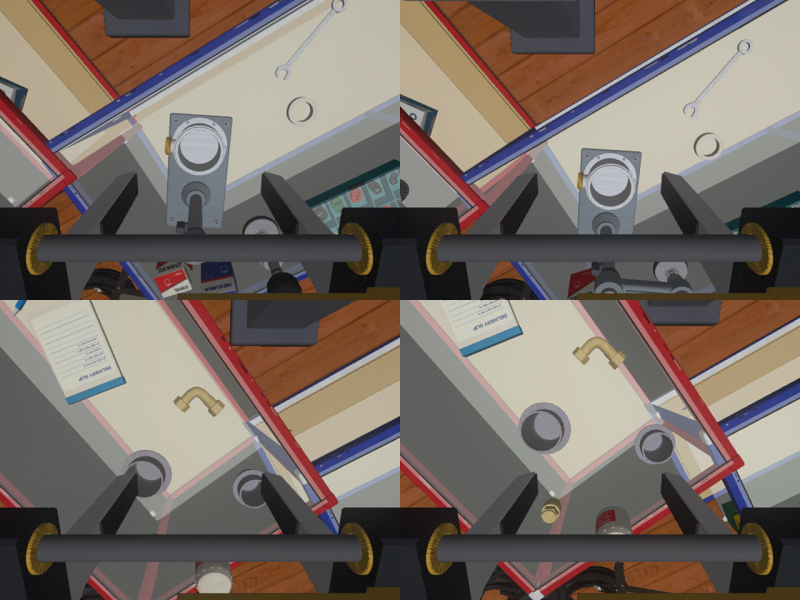

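```bash
cat > fit.py <<'E'
from h import *
import pickle
out=pickle.load(open('tour.pkl','rb'));tiles=[]
for n,name,uv,w in[('bowlA','bowl',(318,233),60),('bowlB','bowl',(334,286),60),('baskA','large',(235,278),60),('baskB','large',(229,205),60),('baskA','small',(406,301),50),('baskB','small',(408,230),50)]:
    im=out[n][1];u,v=uv;x0,y0=u-w,v-w
    g=cv2.cvtColor(im[y0:v+w,x0:u+w],cv2.COLOR_RGB2GRAY);e=cv2.Canny(cv2.GaussianBlur(g,(3,3),0),40,100)
    vis=cv2.cvtColor(g,cv2.COLOR_GRAY2BGR);print(n,name)
    for c in cv2.findContours(e,cv2.RETR_LIST,cv2.CHAIN_APPROX_NONE)[0]:
        if len(c)<60: continue
        (cx,cy),(a,b),t=cv2.fitEllipse(c)
        if a>30 and b<110 and a/b>.85:
            print('  ',len(c),round(cx+x0,1),round(cy+y0,1),round(a,1),round(b,1))
    tiles.append(np.vstack([cv2.resize(vis,(260,260)),cv2.resize(cv2.cvtColor(e,cv2.COLOR_GRAY2BGR),(260,260),interpolation=cv2.INTER_NEAREST)]))
cv2.imwrite('pics/fit.png',cv2.resize(np.vstack([np.hstack(tiles[:3]),np.hstack(tiles[3:])]),(600,800))[:, :] if 0 else cv2.resize(np.hstack([np.vstack(tiles[i::3]) for i in range(3)]),(450,600)))
E
python3 fit.py
```

```text
bowlA bowl
   218 318.4 234.8 53.2 60.6
   289 318.6 240.3 67.7 68.8
   103 318.0 232.2 68.4 72.0
   908 318.1 235.9 84.0 89.6
bowlB bowl
   397 336.4 296.9 62.1 63.8
   146 335.2 295.0 67.7 76.4
   226 335.5 285.1 75.5 80.5
   511 335.2 291.4 84.3 88.4
baskA large
   127 229.9 286.5 56.7 64.0
   192 231.3 281.7 63.5 66.6
baskB large
   384 222.4 212.4 55.6 60.6
   194 223.9 211.4 71.4 79.7
baskA small
baskB small
   118 413.0 236.8 53.7 59.1
```

View pics/fit.png

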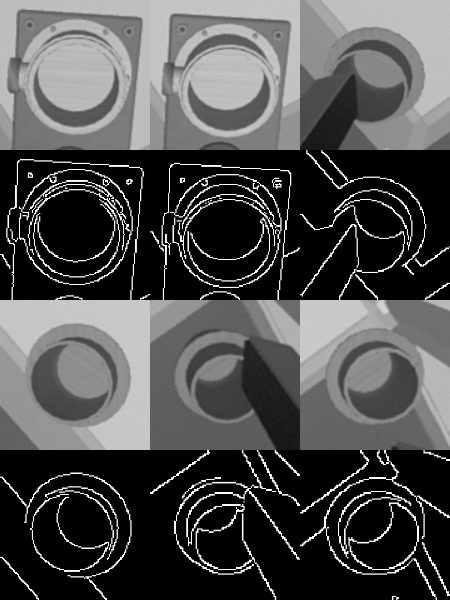

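```bash
cat >> h.py <<'E'
def edges(im): return cv2.Canny(cv2.GaussianBlur(cv2.cvtColor(im,cv2.COLOR_RGB2GRAY),(3,3),0),30,80)
def circ(c,im,c0,z,r,band=.010):
    """edge pixels cast on the plane z; circle of free radius near (c0,r); returns centre, radius, rms, n, angular cover"""
    from scipy.optimize import least_squares
    vu=np.argwhere(edges(im)>0);K,R,t=c
    d=(np.c_[vu[:,1],vu[:,0],np.ones(len(vu))]@np.linalg.inv(K).T)@R;o=-R.T@t
    k=(z-o[2])/d[:,2];P=(o+d*k[:,None])[:,:2]
    # vote for the centre among edge points at distance r, then refine
    g=np.arange(-.02,.0201,.001);Q=P[np.linalg.norm(P-c0,axis=1)<r+.03]
    best=max(((np.sum(abs(np.hypot(Q[:,0]-c0[0]-a,Q[:,1]-c0[1]-b)-r)<.0012),a,b) for a in g for b in g))
    x=np.r_[np.array(c0[:2])+best[1:],r]
    for w in(.003,.002,.0015):
        q=Q[abs(np.hypot(*(Q-x[:2]).T)-x[2])<w]
        x=least_squares(lambda x:np.hypot(*(q-x[:2]).T)-x[2],x,loss='soft_l1',f_scale=.0005).x
    a=np.arctan2(*(q-x[:2]).T);cov=len(set((a//.2).astype(int)))/32
    return x[:2],x[2],np.std(np.hypot(*(q-x[:2]).T)-x[2]),len(q),cov
def proj(c,p): 
    K,R,t=c;q=K@(R@np.array(p)+t);return q[:2]/q[2]
E
cat > m.py <<'E'
from h import *
import pickle
o=pickle.load(open('tour.pkl','rb'))
for nm,vs,feat in[('bowl',('bowlA','bowlB'),[('in',.062,.0375),('bead',.062,.046)]),('large',('baskA','baskB'),[('mouthin',.078,.030),('mouthout',.078,.033),('flange',.050,.0435)]),
  ('small',('baskA','baskB'),[('mouthin',.070,.0245),('mouthout',.070,.0265),('flange',.046,.035)])]:
    c0={'bowl':(.48,.218),'large':(.476,-.395),'small':(.506,-.213)}[nm]
    for f,z,r in feat:
        ob=[]
        for v in vs:
            x,rr,s,n,cv=circ(*o[v],c0,z,r);ob.append((o[v][0],proj(o[v][0],[*x,z])))
            print(nm,f,v,x.round(4),'r',round(rr,4),'rms',round(s,5),n,round(cv,2))
        print('   tri',*[np.round(q,4) for q in tri(ob)])
E
python3 m.py
```

```text
bowl in bowlA [0.4807 0.2197] r 0.0374 rms 0.0007 243 1.0
bowl in bowlB [0.4598 0.2173] r 0.0365 rms 0.00071 211 0.97
   tri [ 0.5253  0.2219 -0.1072] 0.0025
bowl bead bowlA [0.4791 0.2195] r 0.0458 rms 0.0007 296 1.0
bowl bead bowlB [0.4789 0.2193] r 0.0456 rms 0.00052 267 1.0
   tri [0.4795 0.2194 0.0604] 0.0001
large mouthin baskA [ 0.4757 -0.4006] r 0.031 rms 0.00069 165 0.88
large mouthin baskB [ 0.4761 -0.4003] r 0.0311 rms 0.00068 225 1.0
   tri [ 0.4764 -0.4009  0.0763] 0.0002
large mouthout baskA [ 0.4686 -0.3966] r 0.0321 rms 0.00071 152 0.75
large mouthout baskB [ 0.4745 -0.3982] r 0.0334 rms 0.00075 204 0.91
   tri [ 0.4799 -0.4042  0.048 ] 0.0008
large flange baskA [ 0.4767 -0.4018] r 0.0437 rms 0.00052 197 0.78
large flange baskB [ 0.4767 -0.4013] r 0.0434 rms 0.00041 245 0.88
   tri [ 0.4768 -0.4016  0.0497] 0.0002
small mouthin baskA [ 0.5035 -0.2172] r 0.0247 rms 0.00064 119 0.75
small mouthin baskB [ 0.5039 -0.2179] r 0.0245 rms 0.00064 168 1.0
   tri [ 0.5045 -0.217   0.0677] 0.0003
small mouthout baskA [ 0.5055 -0.217 ] r 0.0264 rms 0.00057 118 0.69
small mouthout baskB [ 0.505 -0.216] r 0.0266 rms 0.00063 147 0.88
   tri [ 0.5042 -0.2172  0.0729] 0.0005
small flange baskA [ 0.5058 -0.2159] r 0.0351 rms 0.00061 162 0.78
small flange baskB [ 0.5043 -0.2175] r 0.0346 rms 0.00063 225 1.0
   tri [ 0.5026 -0.2183  0.0533] 0.0008
```

```bash
cat > big.py <<'E'
from h import *
R=down(np.pi)
def st(m):
    s=robot.get_state();print(m,round(s['time'],2),s['ee_pos'].round(4),'F',np.round(s['force'],1),'open',round(s['opening'],4),'grip',np.round(s['grasp_force'],1),'j3',round(s['qpos'][2],2),flush=True)
L=(.4766,-.4012);B=(.479,.2194)
robot.move_linear([*L,.18],velocity=.25);robot.move_linear([*L,.074],velocity=.12);st('at')
robot.gripper_to(.05);st('grip')
robot.move_linear([*L,.25],velocity=.2);st('lift')
robot.move_ptp([*B,.25],R);st('over')
c=cam('wrist');im=robot.grab_frame('wrist');cv2.imwrite('pics/over1.png',im[:,:,::-1])
robot.move_linear([*B,.15],velocity=.15)
print(robot.move_linear([*B,.094],velocity=.06,threshold=8));st('in')
E
python3 big.py
```

```text
at 7.47 [ 0.4768 -0.4015  0.0747] F [ 0.4 -0.7  0.4] open 0.0936 grip 0.0 j3 0.84
grip 8.03 [ 0.4767 -0.4012  0.0741] F [-0.5  1.4  2.2] open 0.0646 grip 30.0 j3 0.83
lift 9.07 [ 0.4763 -0.4007  0.2489] F [ 0.1  0.6 -2.3] open 0.0646 grip 30.0 j3 0.99
over 11.28 [0.4794 0.2186 0.2501] F [ 1.2 -1.  -1.9] open 0.0644 grip 30.0 j3 1.23
False
in 13.23 [0.4792 0.2195 0.0943] F [ 0.4  0.3 -1.5] open 0.0646 grip 30.0 j3 0.99
```

```bash
cat >> h.py <<'E'
def st(m):
    s=robot.get_state();print(m,round(s['time'],2),s['ee_pos'].round(4),'F',np.round(s['force'],1),'open',round(s['opening'],4),'grip',np.round(s['grasp_force'],1),'q',np.round(s['qpos'],2),flush=True)
def shot(n):
    c=cam('wrist');im=robot.grab_frame('wrist');cv2.imwrite(f'pics/{n}.png',im[:,:,::-1]);return c,im
E
python3 - <<'E'
from h import *
B=(.479,.2194)
print(robot.move_linear([*B,.0865],velocity=.025,threshold=6));st('seat')
robot.gripper_to(.092);st('open')
robot.move_linear([*B,.2],velocity=.2)
robot.move_linear([.42,.2194,.33],velocity=.25);robot.pause(.15);st('up')
c,im=shot('seatedL')
for f,z,r in[('mouth',.093,.030),('mouthout',.093,.033),('flange',.065,.0435),('bead',.060,.046)]:
    x=circ(c,im,(.479,.2194),z,r);print(f,x[0].round(4),np.round(x[1:],4))
cv2.imwrite('pics/c.png',cv2.resize(im[150:350,200:440,::-1],None,fx=2.5,fy=2.5))
E
```

```text
True
seat 13.53 [0.4793 0.2196 0.0885] F [0.8 0.9 0.1] open 0.0643 grip 30.0 q [-1.23  0.64  0.98  1.99 -0.7   0.89  1.7 ]
open 14.15 [0.4789 0.2195 0.0884] F [-0.6 -0.8  0.6] open 0.0917 grip 0.0 q [-1.24  0.64  0.98  1.99 -0.69  0.89  1.7 ]
up 15.84 [0.42   0.219  0.3291] F [-0.9 -0.7 -0.5] open 0.0921 grip 0.0 q [-1.69  0.08  1.23  1.86 -0.08  1.25  1.13]
mouth [0.478  0.2187] [3.11e-02 7.00e-04 2.02e+02 1.00e+00]
mouthout [0.475  0.2187] [3.36e-02 8.00e-04 1.88e+02 8.75e-01]
flange [0.4769 0.2182] [4.40e-02 7.00e-04 2.33e+02 1.00e+00]
bead [0.4801 0.2195] [4.610e-02 6.000e-04 2.290e+02 9.375e-01]
```

View pics/c.png

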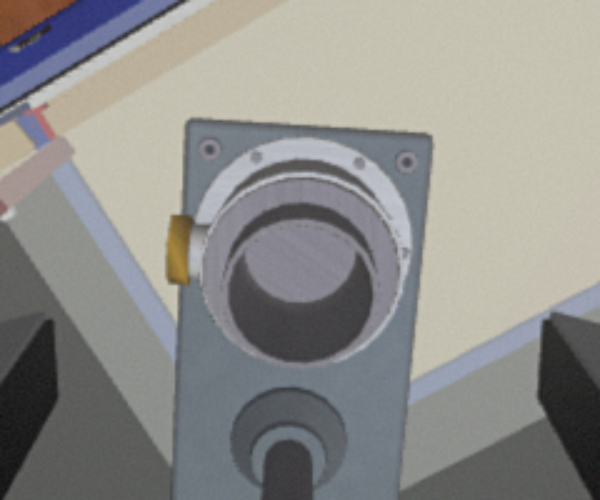

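Run:
```python
from h import *
R=down(np.pi);L=(.5045,-.217);B=(.4783,.219)
robot.move_ptp([*L,.18],R);robot.move_linear([*L,.070],velocity=.12);st('at')
robot.gripper_to(.04);st('grip')
robot.move_linear([*L,.26],velocity=.2)
robot.move_ptp([*B,.26],R);st('over')
robot.move_linear([*B,.185],velocity=.15)
print(robot.move_linear([*B,.126],velocity=.06,threshold=6));st('in')
```

```text
at 18.82 [ 0.5049 -0.2172  0.0706] F [0.1 0.2 0.2] open 0.0924 grip 0.0 q [-0.28  0.64  0.84  1.94 -0.64  0.84  2.47]
grip 19.51 [ 0.5045 -0.2169  0.07  ] F [0.4 0.5 1.4] open 0.0533 grip 30.0 q [-0.28  0.64  0.84  1.94 -0.64  0.84  2.47]
over 22.22 [0.4787 0.2179 0.26  ] F [ 0.9  0.2 -1.3] open 0.0534 grip 30.0 q [-1.36  0.35  1.08  1.84 -0.34  1.15  1.41]
False
in 24.0 [0.4785 0.219  0.1263] F [ 0.4 -0.4 -1.4] open 0.053 grip 30.0 q [-1.21  0.52  0.92  1.97 -0.53  0.91  1.56]
```

Run:
```python
from h import *
import pickle
B=(.4783,.219);out={}
print(robot.move_linear([*B,.1175],velocity=.025,threshold=6));st('seat')
robot.gripper_to(.085);st('open')
robot.move_linear([*B,.22],velocity=.2)
for n,p in[('k0',[.42,.219,.33]),('kA',[.52,.30,.36]),('kB',[.58,.30,.36])]:
    robot.move_linear(p,velocity=.25);robot.pause(.12);out[n]=shot(n)
for n in('scene','side'): out[n]=(cam(n),robot.grab_frame(n))
st('up')
pickle.dump(out,open('k.pkl','wb'))
c,im=out['k0']
for f,z,r in[('S mouth',.120,.0245),('S flange',.096,.035),('L flange',.065,.0435)]:
    x=circ(c,im,(.4783,.219),z,r);print(f,x[0].round(4),np.round(x[1:],4))
S=out['side'][1][140:270,230:360];
t=[cv2.resize(a,(400,300)) for a in(out['k0'][1],out['kA'][1],out['kB'][1],S)]
cv2.imwrite('pics/k.png',np.vstack([np.hstack(t[:2]),np.hstack(t[2:])])[:,:,::-1])
```

```text
True
seat 24.32 [0.4785 0.2194 0.1193] F [0.9 0.7 1.1] open 0.0532 grip 30.0 q [-1.2   0.53  0.91  1.97 -0.54  0.9   1.57]
open 25.0 [0.4782 0.2192 0.1194] F [-0.1  0.6 -0.7] open 0.0854 grip 0.0 q [-1.2   0.53  0.91  1.97 -0.54  0.9   1.57]
up 28.24 [0.5793 0.3005 0.3604] F [ 0.1 -0.5 -0. ] open 0.0847 grip 0.0 q [-1.17  0.54  1.01  1.38 -0.46  1.46  1.4 ]
S mouth [0.4772 0.2185] [2.46e-02 6.00e-04 1.71e+02 1.00e+00]
S flange [0.4787 0.2178] [3.46e-02 8.00e-04 1.84e+02 8.75e-01]
L flange [0.4806 0.2191] [4.44e-02 7.00e-04 2.56e+02 1.00e+00]
```

View pics/k.png

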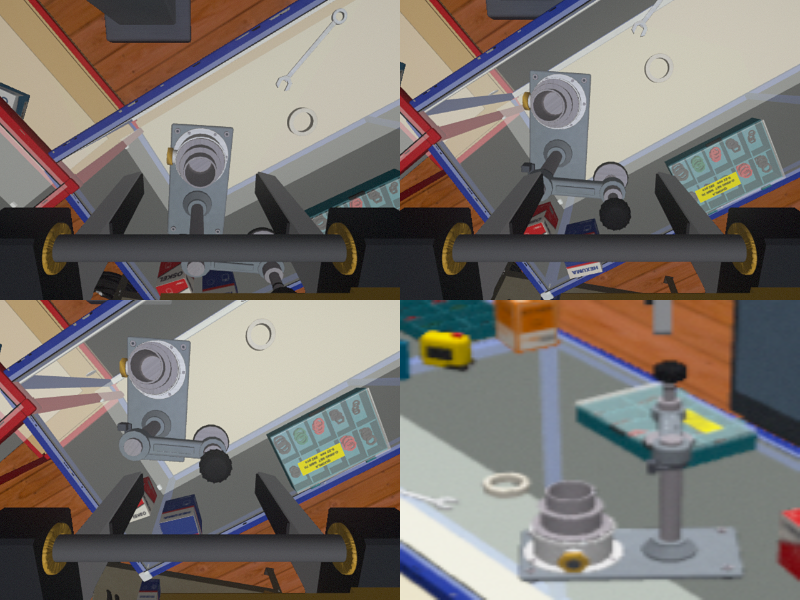

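Run:
```python
from h import *
import pickle
o=pickle.load(open('k.pkl','rb'))
ob=[]
for n,uv in(('kA',(344,339)),('kB',(344,262))):
    c,im=o[n];x,y=uv;w=42
    m=(im[y-w:y+w,x-w:x+w].max(2)<55).astype(np.uint8)
    k,l,s,ce=cv2.connectedComponentsWithStats(m);i=1+np.argmax(s[1:,4]);ct=max(cv2.findContours((l==i).astype(np.uint8),0,2)[0],key=len)
    (a,b),r=cv2.minEnclosingCircle(ct);uvk=(a+x-w,b+y-w);ob.append((c,uvk));print(n,np.round(uvk,1),round(r,1),s[i],'at z.253',plane(c,uvk,.253).round(4))
    X=circ(c,im,plane(c,uvk,.255)[:2],.255,.018);print('  circ',X[0].round(4),np.round(X[1:],4))
k,e=tri(ob);print('knob',k.round(4),e)
cc=[(o['kA'][0],(226,299)),(o['kB'][0],(211,235))];print('colcap',[v.round(4) for v in tri(cc)],[plane(c,u,.202).round(4) for c,u in cc])
bo=np.array([.479,.2194]);kn=k[:2];mid=(bo+kn)/2;d=kn-bo;h=np.sqrt(.105**2-(d@d)/4);nrm=np.array([d[1],-d[0]])/np.linalg.norm(d)
col=mid+h*nrm;ax=col-bo;phi=np.arctan2(ax[1],ax[0]);v=kn-col;th=np.pi+phi-np.arctan2(v[1],v[0]);print('col',col.round(4),'phi',phi,'theta',th)
```

```text
kA [344.  341.8] 26.5 [  17   19   51   53 2063] at z.253 [0.5931 0.3174 0.253 ]
  circ [0.5941 0.3173] [1.900e-02 6.000e-04 1.320e+02 7.812e-01]
kB [344.5 265.5] 27.1 [  17   19   52   54 2101] at z.253 [0.594  0.3175 0.253 ]
  circ [0.5935 0.3171] [1.91e-02 6.00e-04 2.06e+02 1.00e+00]
knob [0.5953 0.3177 0.2491] 2.5006750043976906e-05
colcap [array([0.5863, 0.2132, 0.192 ]), np.float64(0.0043)] [array([0.5808, 0.22  , 0.202 ]), array([0.5847, 0.2116, 0.202 ])]
col [0.5838 0.2133] phi -0.057652627934376546 theta 1.6227865996537096
```

Run:
```python
from h import *
C=np.array([.5838,.2133]);phi=-.058
def pose(th,z=.254):
    a=np.pi+phi-th;return [*(C+.105*np.array([np.cos(a),np.sin(a)])),z],down(a)
T0=1.613
p,R=pose(T0,.31);robot.move_ptp(p,R);st('over')
p,R=pose(T0);robot.move_linear(p,velocity=.12);robot.gripper_to(.043);st('caged')
for th in np.linspace(T0,0.10,6)[1:]:
    p,R=pose(th);hit=robot.move_linear(p,velocity=.12,frame=R,threshold=12)
    st(f'th {th:.2f} {hit}')
    if hit: break
else:
    p,R=pose(-.09);print(robot.move_linear(p,velocity=.03,frame=R,threshold=5));st('stop')
```

```text
over 29.66 [0.5942 0.3178 0.3102] F [-0.3 -0.4 -0.6] open 0.0851 grip 0.0 q [-1.24  0.74  1.23  1.4  -0.7   1.48 -0.13]
caged 31.07 [0.5943 0.3178 0.254 ] F [-0.3  0.5 -0.3] open 0.0431 grip 0.0 q [-1.23  0.78  1.2   1.47 -0.73  1.39 -0.1 ]
th 1.31 False 31.52 [0.5628 0.3165 0.2543] F [ 0.2 -0.7 -0. ] open 0.0433 grip 0.0 q [-1.29  0.7   1.17  1.55 -0.66  1.33  0.15]
th 1.01 False 31.98 [0.5335 0.3054 0.2542] F [ 0.3  0.  -0. ] open 0.043 grip 0.0 q [-1.33  0.62  1.13  1.63 -0.58  1.27  0.41]
th 0.71 False 32.42 [0.5085 0.2863 0.2541] F [ 1.   0.2 -1.2] open 0.0431 grip 0.0 q [-1.36  0.52  1.1   1.71 -0.49  1.22  0.67]
th 0.40 False 32.88 [0.4903 0.2606 0.2541] F [-0.8  0.1 -0.6] open 0.0433 grip 0.0 q [-1.35  0.43  1.06  1.78 -0.4   1.17  0.93]
th 0.10 False 33.33 [0.4805 0.2306 0.254 ] F [0.3 0.  0.9] open 0.0432 grip 0.0 q [-1.32  0.35  1.01  1.83 -0.33  1.14  1.21]
True
stop 33.84 [0.4792 0.2166 0.2538] F [ 2.7  3.3 -0.1] open 0.0431 grip 1.8 q [-1.29  0.32  0.99  1.85 -0.3   1.13  1.36]
```

Run:
```python
from h import *
robot.move_linear([.479,.2190,.254],velocity=.05);robot.move_linear([.479,.2190,.33],velocity=.15)
robot.gripper_to(0)
ob=[]
for n,p in(('pA',[.45,.219,.37]),('pB',[.40,.219,.37])):
    robot.move_linear(p,velocity=.2);robot.pause(.12);c,im=shot(n)
    x,y=np.round(proj(c,[.479,.219,.255])).astype(int);w=45;X0,Y0=x-w,y-w;print(x,y)
    m=(im[Y0:y+w,X0:x+w].max(2)<55).astype(np.uint8)
    k,l,s,ce=cv2.connectedComponentsWithStats(m);i=1+np.argmax(s[1:,4]);ct=max(cv2.findContours((l==i).astype(np.uint8),0,2)[0],key=len)
    (a,b),r=cv2.minEnclosingCircle(ct);uv=(a+X0,b+Y0);ob.append((c,uv));print(n,np.round(uv,1),round(r,1),plane(c,uv,.253).round(4),'circ',circ(c,im,(.479,.219),.255,.0188))
print(tri(ob));st('')
S=robot.grab_frame('side')[120:280,220:380]
cv2.imwrite('pics/p.png',np.hstack([cv2.resize(S,(400,400)),cv2.resize(im,(400,300))[[*range(300)]+[0]*100]])[:,:,::-1])
```

```text
321 281
pA [318.5 290. ] 35.3 [0.4865 0.2173 0.253 ] circ (array([0.4646889 , 0.21977211]), np.float64(0.018581464823344065), np.float64(0.0008002384290768556), 130, 0.71875)
322 342
pB [346.5 359. ] 33.3 [0.4947 0.2376 0.253 ] circ (array([0.46076626, 0.20194718]), np.float64(0.01876900567159421), np.float64(0.0008221533585866268), 77, 0.59375)
(array([0.4550223 , 0.22550538, 0.32393317]), np.float64(0.008109343042469415))
 36.67 [0.4006 0.2188 0.3698] F [ 0.4  0.1 -0.1] open 0.0005 grip 0.0 q [-1.58 -0.05  0.99  1.83  0.05  1.35  0.95]
```

View pics/p.png

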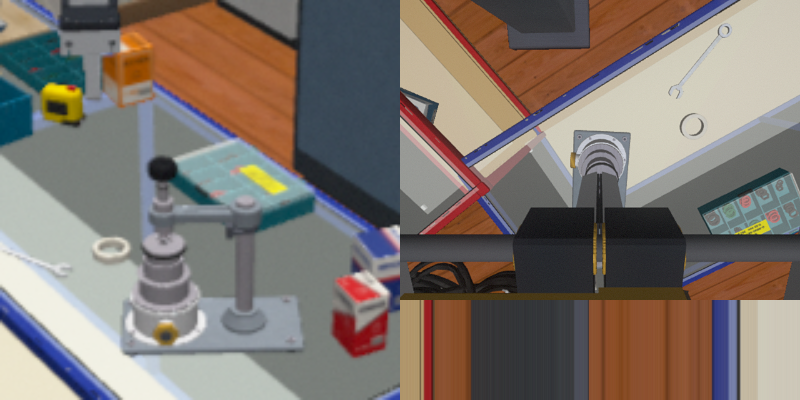

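```bash
cat >> h.py <<'E'
def knob(z=.249):
    ob=[]
    for n in('scene','side'):
        c=cam(n);im=robot.grab_frame(n);x,y=np.round(proj(c,[.479,.2194,z])).astype(int);w=16
        m=(im[y-w:y+w,x-w:x+w].max(2)<60).astype(np.uint8)
        k,l,s,ce=cv2.connectedComponentsWithStats(m);i=1+np.argmax(s[1:,4]);uv=s[i,:2]+(s[i,2:4]-1)/2+[x-w,y-w]
        ob.append((c,uv));print(n,(x,y),uv,s[i])
    print('knob tri',*[np.round(v,4) for v in tri(ob)])
E
python3 - <<'E'
from h import *
knob()
E
```

```text
scene (np.int64(309), np.int64(270)) [307.5 270.5] [  8  11  14  12 130]
side (np.int64(284), np.int64(187)) [285.  187.5] [12 12 11 10 88]
knob tri [0.4819 0.2199 0.247 ] 0.0002
```

Run:
```python
from h import *
P=(.4790,.2190)
def f(): 
    a=[]
    for _ in range(10): robot.pause(.02);s=robot.get_state();a.append([s['ee_pos'][2],s['force'][2]])
    return np.mean(a,0)
robot.move_linear([*P,.32],velocity=.25,frame=down(np.pi));robot.move_linear([*P,.286],velocity=.1);print(f())
for z in np.arange(.283,.2745,-.0015):
    robot.move_linear([*P,z],velocity=.03);print(np.round(f(),4))
st('')
```

```text
[0.28673876 0.14588463]
[0.283  0.0051]
[ 0.2815 -0.0811]
[0.2801 1.3609]
[0.2785 1.8057]
[0.277  2.2318]
[0.2755 2.5808]
 40.58 [0.479  0.219  0.2755] F [ 0.4 -0.   2.5] open 0.0006 grip 1.2 q [-1.33  0.31  1.03  1.82 -0.28  1.17  1.36]
```

Run:
```python
from h import *
P=(.4790,.2190)
def f(): 
    a=[]
    for _ in range(8): robot.pause(.02);s=robot.get_state();a.append([s['ee_pos'][2],s['force'][2]])
    return np.mean(a,0)
D=[]
for z in[.2735,.2715,.2700,.2690,.2680,.2670,.2660,.2645,.263,.2615,.2600]:
    robot.move_linear([*P,z],velocity=.03);D.append(f());print(np.round(D[-1],4))
D=np.array(D);a=np.polyfit(*D[:3].T,1);b=np.polyfit(*D[-5:].T,1);print(a,b,'knee',(b[1]-a[1])/(a[0]-b[0]))
st('')
S=cam('side');im=robot.grab_frame('side');x,y=np.round(proj(S,[.479,.2194,.2])).astype(int)
cv2.imwrite('pics/side_end.png',cv2.resize(im[y-40:y+50,x-50:x+50,::-1],None,fx=6,fy=6,interpolation=cv2.INTER_CUBIC))
```

```text
[0.2735 3.2309]
[0.2715 3.6982]
[0.27   3.8673]
[0.269  3.8807]
[0.2681 6.7711]
[0.2671 7.2188]
[0.2662 8.4162]
[0.2647 9.54  ]
[ 0.2632 10.6154]
[ 0.2618 11.6344]
[ 0.2604 12.9219]
[-185.21243111   53.91417928] [-766.37229546  212.37551965] knee 0.2726639434121335
 44.8 [0.4791 0.219  0.2604] F [-3.  -0.9 14. ] open 0.0006 grip 6.4 q [-1.32  0.32  1.02  1.84 -0.3   1.14  1.38]
```

View pics/side_end.png

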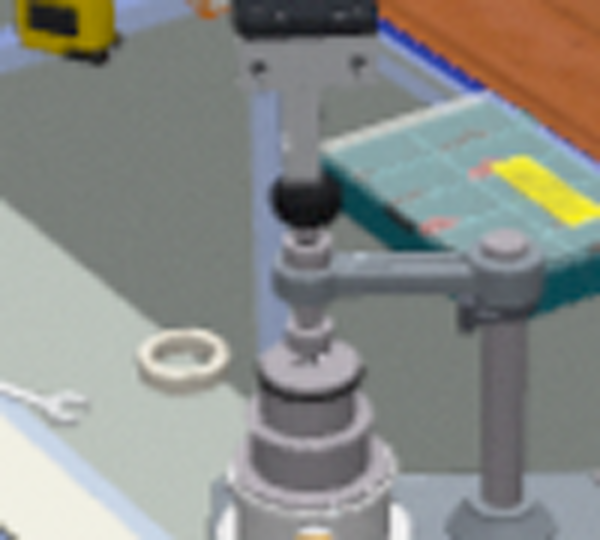

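Run:
```python
from h import *
robot.pause(.5);st('hold');print(robot.sign_off())
```

```text
hold 45.35 [0.4791 0.219  0.2604] F [-2.7 -0.4 12.4] open 0.0005 grip 6.4 q [-1.32  0.32  1.02  1.84 -0.3   1.14  1.38]
the job is handed in; nothing more can be done
None
```

The job is handed in at 45.4 s of the 72 s allowed: both baskets are seated, the clamp arm is at its stop, and the closed fingertips are holding the plunger knob about 20 mm down with about 12 N.

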